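# Wind the goniometer to its stop and hold a sample slide flush on its tilted face

## Robot

A 6-joint arm with a two-finger parallel gripper is mounted at the origin on a cart in front of the work surface, level with it; the furniture and walls round the work are solid. World frame = base frame: x ahead of the robot, y to its left, z up, the work surface at z = 0. Lengths are in mm, angles in rad, forces in N, time in s.
With the tool pointing down it reaches from about 350 to 775 mm from the base axis. Payload 7.3 kg.
Tool frame: the origin (TCP) lies at the very end of the fingers, on their centre line; the grasp point (between the pads) lies 19 mm behind it; z points along the fingers, y is the line along which they close (so a half turn about z gives the same grasp; the last joint's range is limited). The gripper opens to 92 mm and grips with 3 to 60 N. Pads are 19 mm wide; open, the fingers measure 130 mm over their backs; the gripper's body (75 mm by 190 mm) begins 47 mm behind the grasp point.
Start: joints at [-1.35, 0.342, 1.524, -0, 1.275, -0.146], TCP at [188.304, -490.088, 226.741] pointing down, gripper open.
Joint ranges: [-2.53, 2.53], [-0.77, 2.02], [0.04, 2.7], [-1, 4.14], [0.28, 2.66], [-3.11, 3.11]. Speed limits (rad/s): [2.57, 2.57, 3.14, 3.14, 3.14, 3.14].

## Interface

Orientations are given as [roll, pitch, yaw] about the fixed x, y, z axes, in that order (R = Rz(yaw) Ry(pitch) Rx(roll)).
In Python, from plant import bot gives the robot as it stands.
- The arm moves only by the tool jog_arm, never from a script. Its argument "targets" is a list of rows, each an object with "xyz": the shift along the tool's x, y, z as a fraction of full scale, a list of three; "spin": the turn about the tool's z as a fraction of full scale. In form: [{"xyz": [x, y, z], "spin": spin}, ...]. A call has exactly 10 rows; each row shifts and turns the commanded pose from where the row before left it, along the tool's axes as they then stand; what a row does not reach is not made up. Full scale, the value 1, is 80 mm for a shift and 0.1 rad for a turn. A row lasts 1/8 s, in which the tool goes at most 62.5 mm and 10.7 degrees, less where a joint would pass 70% of its speed; a pose out of reach is approached as far as the arm can. A call with a number of a shift or a turn outside -1 to 1 is refused whole. A call with a gripper value outside its range is refused whole. "gripper" is the opening in per cent of the stroke, from 0 (shut) to 100 (fully open), set as the call begins (left out, the last holds). The fingers move at their own pace and stop on an object; the grip force is fixed at half the most. Time passes only in rows, so rows that do not move let the fingers close, or fill a call up. It gives the time, the measured TCP pose, the force, the opening and the grip force at its end, in the units of the state.
- bot.get_obs(): the state, without advancing time (a new reading comes with each control period).
- bot.capture(name): name is "scene" or "top" or "wrist"; returns the picture (420x560x3 uint8, blue, green, red); there is no depth.
- bot.get_calibration(name): a dict with "vfov" (degrees; the focal length in pixels is half the picture's height over the tangent of half this angle, whatever the lens; pixels are square), "cx", "cy" (the principal point, pixels), "eye" and "rotation" of the camera in the world. Camera axes: x right, y down, z forward; pixel columns grow to the right and rows downward; lengths in mm; the calibration is good to about 2 mm. The wrist camera is an equidistant fisheye: a pixel r from the principal point sees the ray r / f radians off the axis. A picture is of the moment at which its call begins: read the wrist's pose just before it. get_calibration takes no time and is no camera call; for the wrist camera it gives the pose at the moment of the call.
- bot.close_job(): hands the job in; it is judged then, once.
The state is a dict: "time": time; "joint_positions": joint angles; "dq": joint speeds; "tau": joint torques, N m; "tool_pos": TCP position; "tcp_rot": TCP orientation; "contact_force": force on the tool from outside, world axes, zero at the start; "moment": the same for the moment, N m; "grip_width": finger opening in mm; "finger_force": force on a finger pad.
Only numpy, scipy, OpenCV 4.12 (cv2) and the standard library are available. Lean on these libraries where they do the work, as an engineer would, in place of code of your own. Each camera call takes 0.05 s, during which the arm holds its last target. There are 200 camera calls.

## Task

Turn the goniometer's handwheel clockwise by its orange crank handle until the carriage comes up against the red stop, and let go of it. Then pick up the glass sample slide by its blue grip and hold it flush on the middle of the white tilted face, within the engraved outline, matching the slope and pressing gently so that the sprung face gives by about 5 mm without bottoming. Finish while still holding it pressed there, and leave the bottle, the tape roll and the marker alone.

Things in the scene. Friction and masses are not known exactly. Their poses are not given: they have to be found in the camera images.
- goniometer: Fixed bench goniometer: dark steel base plate 124 x 292 x 12 mm (its x, y, z), origin on the table under the plate, z up; the plate reaches from y = -140 to +152 mm. Handwheel with vertical axis at y = -85 mm, carriage with tilted white face at y = +53 to +95 mm, red stop bar (90 mm along x, top 38 mm above the table) at y = +143 mm.
- handwheel (a joint): Rotation (rad) of the aluminium handwheel, 92 mm diameter, about its vertical axis at x = 0, y = -85 mm of the goniometer. Grows clockwise seen from above; the carriage is on the stop at 7.0; it starts between 0 and 3. Stays where it is left; turning takes about 2 N at the handle.
- crank_grip (a point): Point to grip on the upright orange crank handle of the handwheel: a sleeve of 15 mm diameter that spins freely on its pin, at 36 mm from the wheel's axis, reaching from 62 to 106 mm above the table; this point lies on the handle's axis 87 mm above the table and goes round with the wheel. The wheel's rim top is 61 mm, its hub top 66 mm above the table.
- carriage (a joint): Travel (m) of the carriage along the goniometer's +y, geared to the handwheel: 6 mm per rad, 0.042 on the red stop.
- stage_face (a point): Centre of the top of the white face plate, 92 x 66 x 8 mm (along its x, y, z); z is the outward normal, x goes up the slope (the side away from the robot is higher), y is level, parallel to the goniometer's y. Its tilt is 0.12 to 0.40 rad about y, different every time and stiff: it does not give to a hand. The face is sprung along its normal. The black outline engraved in it is 78 x 52 mm. The point lies about 90 to 96 mm above the table.
- face_press (a joint): How far (m) the white face is pushed in along its normal: 0 free, 0.012 bottomed. Spring: about 1 N of preload, then 900 N/m (about 5 to 6 N in all at 5 mm).
- slide: Loose sample slide, 0.12 kg: glass plate 76 x 50 x 5 mm (x, y, z) with a blue plastic grip on top: a foot 44 x 30 mm up to 9 mm and an upright fin 36 mm along x, 12 mm thick along y, up to 55 mm above the underside. Origin: centre of the underside, z up through the fin. It starts flat on the table. Its x (long side) belongs along the face's x, either way round.
- reagent_2: Bystander: small brown bottle with black cap, 34 mm diameter, 63 mm high, origin under its centre.
- tape_roll: Bystander: roll of tape lying flat, 61 mm diameter, 19 mm high, origin under its centre.
- marker_red: Bystander: red and white marker pen, 144 mm long, lying on the table, origin under its centre.

How it is judged:
By the outcome, as a careful person would: the job done as asked, in the order asked, and still so for the second after the job is handed in, while the arm keeps its last pose, push and grip.
It also fails if it takes over 61 s, if anything falls off the work surface, if the arm or the gripper's body presses on something with over 40 N, if the wrist force passes 120 N, or if a joint passes its speed limit or range.

## Working session

There is one attempt and no reset: what is moved stays moved. The work goes in short steps, Python scripts to look and compute and a tool call to move; the robot and the scene stay as the last step left them, time stands still between calls to the robot, and variables do not carry over. Pictures are saved under pics/ and viewed, at most 11 in all, crops included, and the job is handed in when it is done.

Besides the shell and the picture viewer there is one more tool, called after "Call:" as name(argument=value, ...) on one line, values as JSON. jog_arm: Moves the arm, as the interface text tells. Shift numbers are shares of 80 mm and turn numbers shares of 0.1 rad, none past 1 either way. Its arguments: {"type":"object","properties":{"targets":{"type":"array","items":{"type":"object","properties":{"xyz":{"type":"array","items":{"type":"number"}},"spin":{"type":"number"}}}},"gripper":{"type":"number"}},"required":["targets"]}

```bash
ls; mkdir -p pics
cat > h.py <<'E'
import numpy as np, cv2
from plant import bot
def cal(n):
    c=bot.get_calibration(n); c['f']=210/np.tan(np.radians(c['vfov'])/2); return c
def ray(c,uv,fish=False):
    d=(np.array(uv,float)-[c['cx'],c['cy']])/c['f']
    if fish:
        r=np.hypot(*d)+1e-9; v=np.array([d[0]/r*np.sin(r),d[1]/r*np.sin(r),np.cos(r)])
    else: v=np.array([d[0],d[1],1])
    return np.array(c['eye']),np.array(c['rotation'])@v
def onz(c,uv,z,fish=False):
    e,v=ray(c,uv,fish); return e+v*(z-e[2])/v[2]
E
python3 - <<'E'
from h import *
for n in ("scene","top"):
    print(n,{k:np.round(v,3).tolist() for k,v in cal(n).items() if not isinstance(v,str)}); cv2.imwrite(f"pics/{n}0.png",bot.capture(n))
print(bot.get_obs())
E
```

```text
pics
scene {'vfov': 43.751, 'cx': 279.515, 'cy': 198.436, 'eye': [-217.692, 440.434, 1137.178], 'rotation': [-2.434, 0.008, -2.112], 'f': 523.035}
top {'vfov': 54.411, 'cx': 283.952, 'cy': 209.492, 'eye': [383.866, -29.914, 1530.947], 'rotation': [-3.027, 0.009, -1.545], 'f': 408.519}
{'time': 0.1, 'joint_positions': array([-1.34994204e+00,  3.42655596e-01,  1.52495457e+00,  3.08671027e-05,
        1.27538636e+00, -1.46022329e-01]), 'dq': array([ 1.20509111e-04, -2.22913844e-03, -5.20754756e-03,  6.42847745e-05,
        1.30804717e-03,  2.48089977e-03]), 'tau': array([ 1.98642876e-03, -4.32001591e+01, -2.44695139e+01,  7.19139003e-02,
        5.25549031e-02, -4.96164978e-05]), 'tool_pos': array([ 188.25441557, -489.6871181 ,  226.10158757]), 'tcp_rot': array([-3.14020802e+00, -2.33472098e-04,  3.66867450e-01]), 'contact_force': array([ 0.36986517,  1.07162041, -0.25459398]), 'moment': array([-0.06015552,  0.00076496, -0.057196  ]), 'finger_force': 0.0, 'grip_width': 91.67919380221652}
```

View pics/scene0.png

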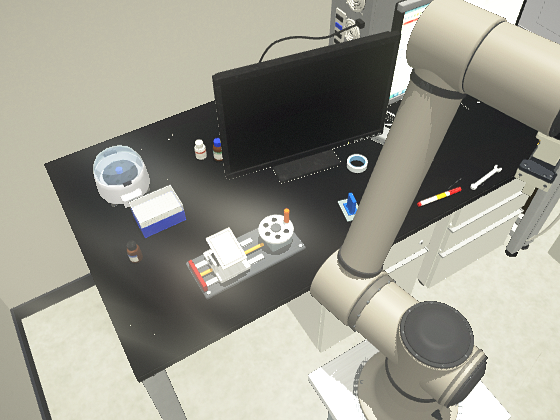

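View pics/top0.png

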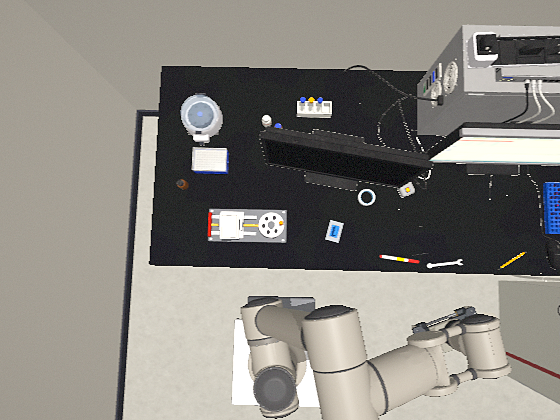

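Scene: goniometer at about (245,255) with the orange handle at (286,215), slide at (349,207). Top: goniometer about (247,225), wheel (271,225), red stop (210,225), slide (334,231), tape (367,197), marker (400,259).

```bash
sed -i "s/c\['f'\]=210/c['rotation']=Rotation.from_euler('xyz',c['rotation']).as_matrix() if np.ndim(c['rotation'])==1 else np.array(c['rotation']); c['f']=210/; 1i from scipy.spatial.transform import Rotation" h.py
cat >> h.py <<'E'
def comps(im,h0,h1,s=110,v=60,roi=None,smax=255):
    H=cv2.cvtColor(im,cv2.COLOR_BGR2HSV); m=cv2.inRange(H,(h0,s,v),(h1,smax,255))
    if roi: k=np.zeros_like(m); x0,y0,x1,y1=roi; k[y0:y1,x0:x1]=255; m&=k
    cs,_=cv2.findContours(m,cv2.RETR_EXTERNAL,cv2.CHAIN_APPROX_NONE)
    out=sorted(cs,key=cv2.contourArea,reverse=True)[:3]
    return m,[(cv2.contourArea(c),cv2.minAreaRect(c)) for c in out]
E
python3 - <<'E'
from h import *
t=cv2.imread("pics/top0.png");s=cv2.imread("pics/scene0.png");ct=cal("top");cs=cal("scene")
def cent(m): y,x=np.nonzero(m); return x.mean(),y.mean(),len(x)
def show(n,im,c,h0,h1,roi,z,**k):
    m,r=comps(im,h0,h1,roi=roi,**k)
    if not r: print(n,'none');return
    u,v,a=cent(m); rr=r[0][1]; b=cv2.boxPoints(rr)
    print(n,round(u,1),round(v,1),a,onz(c,(u,v),z).round(1)[:2],[onz(c,p,z).round(0)[:2].tolist() for p in b])
show('orange top',t,ct,5,18,(265,200,300,235),100)
show('orange sc',s,cs,5,18,(275,200,300,235),84)
show('red top',t,ct,0,4,(200,200,220,245),38)
show('red sc',s,cs,0,4,(180,250,215,300),30)
show('blue top',t,ct,95,125,(320,215,350,248),40)
show('blue sc',s,cs,95,125,(335,190,365,225),30)
show('glass top',t,ct,80,125,(320,215,350,248),5,s=15,v=120)
show('plate top',t,ct,0,180,(200,200,295,248),12,s=0,v=70)
show('wheel top',t,ct,0,180,(258,208,286,240),61,s=0,v=150,smax=40)
for n,im,r in(("t",t,(195,190,385,270)),("s",s,(180,180,380,300))):
    cv2.imwrite(f"pics/c{n}.png",cv2.resize(im[r[1]:r[3],r[0]:r[2]],None,fx=4,fy=4,interpolation=cv2.INTER_CUBIC))
E
```

```text
orange top 281.4 223.0 5 [500.   -5.5] [[496.0, -8.0], [496.0, -8.0], [496.0, -1.0], [496.0, -1.0]]
orange sc 286.1 215.7 63 [499.9  -0.9] [[525.0, -10.0], [518.0, -21.0], [478.0, 4.0], [485.0, 14.0]]
red top 209.1 223.7 82 [495.9 260.7] [[451.0, 267.0], [539.0, 267.0], [539.0, 253.0], [450.0, 253.0]]
red sc 197.2 273.4 110 [495.1 261. ] [[541.0, 266.0], [542.0, 257.0], [454.0, 256.0], [453.0, 265.0]]
blue top 334.0 230.9 83 [ 480.8 -197.2] [[464.0, -179.0], [504.0, -188.0], [498.0, -214.0], [458.0, -204.0]]
blue sc 350.4 204.2 200 [ 478.9 -196.1] [[517.0, -186.0], [517.0, -226.0], [447.0, -207.0], [447.0, -168.0]]
glass top 334.3 230.8 112 [ 483.4 -202.1] [[465.0, -180.0], [508.0, -190.0], [501.0, -222.0], [458.0, -212.0]]
plate top 246.8 225.2 2571 [495.6 124.8] [[433.0, 271.0], [557.0, 275.0], [559.0, -22.0], [436.0, -23.0]]
wheel top 271.5 224.2 737 [497.8  30.6] [[548.0, 81.0], [551.0, -17.0], [446.0, -19.0], [443.0, 78.0]]
```

View pics/ct.png

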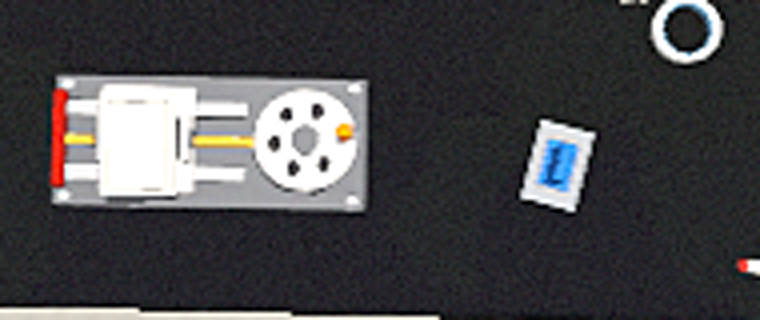

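Crop: wheel centre at (305,140), handle (345,131) on the wheel's far right, slide (557,165) with its long side about 0.24 rad off world x.

```bash
cat >> h.py <<'E'
def plan(goal,yaw,n=10,start=None):
    o=bot.get_obs(); p=np.array(o['tool_pos'] if start is None else start[:3]); y0=o['tcp_rot'][2] if start is None else start[3]
    d=(np.array(goal)-p)/n; dy=(yaw-y0+np.pi)%(2*np.pi)-np.pi
    ns=int(np.ceil(abs(dy)/0.1-1e-6))
    y=y0
    for i in range(n):
        R=Rotation.from_euler('xyz',[np.pi,0,y]).as_matrix(); s=-dy/max(ns,1)/0.1 if i<ns else 0
        print((R.T@d/80).round(3).tolist(),round(s,2)); y-=s*0.1
E
python3 - <<'E'
from h import *
plan([430,-10,215],0)
E
```

```text
[0.497, -0.451, 0.014] 0.92
[0.454, -0.495, 0.014] 0.92
[0.406, -0.534, 0.014] 0.92
[0.356, -0.569, 0.014] 0.92
[0.302, -0.6, 0.014] 0
[0.302, -0.6, 0.014] 0
[0.302, -0.6, 0.014] 0
[0.302, -0.6, 0.014] 0
[0.302, -0.6, 0.014] 0
[0.302, -0.6, 0.014] 0
```

Call:
jog_arm(targets=[{"xyz": [0.5,-0.45,0.01],"spin": 0.92},{"xyz": [0.45,-0.5,0.01],"spin": 0.92},{"xyz": [0.41,-0.53,0.01],"spin": 0.92},{"xyz": [0.36,-0.57,0.01],"spin": 0.92},{"xyz": [0.3,-0.6,0.01],"spin": 0},{"xyz": [0.3,-0.6,0.01],"spin": 0},{"xyz": [0.3,-0.6,0.01],"spin": 0},{"xyz": [0.3,-0.6,0.01],"spin": 0},{"xyz": [0.3,-0.6,0.01],"spin": 0},{"xyz": [0.3,-0.6,0.01],"spin": 0}], gripper=100)

```text
time: 1.35
tool_pos: [430.4, -8.6, 218.6]
tcp_rot: [3.141, 0.0, -0.001]
contact_force: [0.4, -0.5, 0.6]
grip_width: 91.7
finger_force: 0.0
```

Run:
```python
from h import *
o=bot.get_obs();print(o['time'],o['tool_pos'],o['tcp_rot'],o['joint_positions'])
c=cal("wrist");im=bot.capture("wrist");cv2.imwrite("pics/w1.png",im)
print(c['eye'],c['f'],c['cx'],c['cy'],np.array(c['rotation']).round(3).tolist())
m,r=comps(im,5,18);print(r)
```

```text
1.35 [430.4014375   -8.62716983 218.59825652] [ 3.14136658e+00  1.09041130e-05 -1.09325157e-03] [-1.98291884e-01  1.76164804e-01  1.77642800e+00 -2.41199379e-04
  1.18896626e+00  1.37368756e+00]
[506.73985696 -10.20604222 377.06928929] 325.19226210127806 284.509976590189 211.39845235779313 [[-0.001, -0.96, -0.28], [-1.0, 0.001, -0.0], [0.0, 0.28, -0.96]]
[(466.5, ((12.5, 46.5), (23.0, 25.0), 90.0)), (56.0, ((270.2500305175781, 122.25), (6.363960266113281, 12.727922439575195), 45.0)), (48.5, ((168.562255859375, 130.49610900878906), (9.044851303100586, 35.36848831176758), 86.42366790771484))]
```

View pics/w1.png

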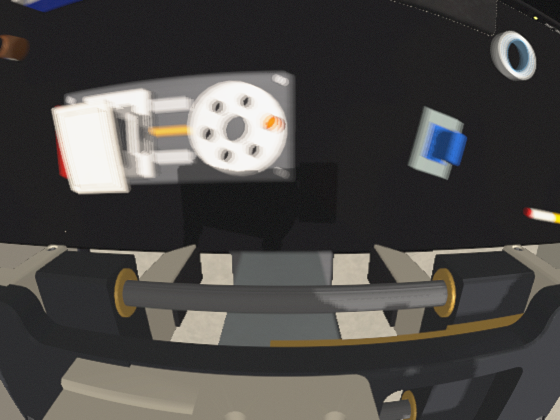

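Wrist view: wheel hub (237,127), handle top (272,123), white face (92,148), slide (437,145) with fin top (445,143).

Run:
```python
from h import *
o=bot.get_obs();c=cal("wrist");im=bot.capture("wrist");cv2.imwrite("pics/w2.png",im);print(o['tool_pos'])
m,r=comps(im,3,20,roi=(255,100,300,145));y,x=np.nonzero(m);print('handle',x.mean(),y.mean(),len(x),[onz(c,(x.mean(),y.mean()),z,True).round(1) for z in (84,106)], r[0])
H=cv2.cvtColor(im,cv2.COLOR_BGR2HSV)
def big(m,n,z):
    cs,_=cv2.findContours(m,cv2.RETR_EXTERNAL,cv2.CHAIN_APPROX_NONE);k=max(cs,key=cv2.contourArea)
    P=np.array([onz(c,p[0],z,True)[:2] for p in k],np.float32); rr=cv2.minAreaRect(P); print(n,[np.round(q,2).tolist() if np.ndim(q) else round(q,2) for q in rr], cv2.boxPoints(rr).round(0).tolist()); return k,P
def roi(m,a,b,x,y): k=np.zeros_like(m);k[b:y,a:x]=m[b:y,a:x];return k
k,P=big(roi(cv2.inRange(H,(0,0,150),(180,60,255)),186,70,292,182),'wheel',61); print(cv2.fitEllipse(P))
g=cv2.inRange(im,(70,70,70),(255,255,255))|cv2.inRange(H,(95,90,60),(130,255,255))
big(roi(g,400,90,470,190),'slide',5)
bl=cv2.inRange(H,(95,120,60),(130,255,255)); big(roi(bl,400,90,480,190),'blue',9)
bt=cv2.inRange(H,(95,120,60),(130,255,190)); k,P=big(roi(bl,400,90,480,190),'fin@55',55)
k,P=big(roi(cv2.inRange(H,(0,0,150),(180,60,255)),50,95,135,200),'face',93); print(cv2.boxPoints(cv2.minAreaRect(k)))
cv2.imwrite("pics/w2c.png",cv2.resize(im[80:210,30:300],None,fx=2.9,fy=2.9))
```

```text
[432.26107706  -3.7491191  218.52815713]
handle 282.92857142857144 127.5625 224 [array([501.2,  -3.3,  84. ]), array([501.8,  -3.5, 106. ])] (200.0, ((283.0, 127.5), (15.0, 16.0), 90.0))
wheel [[496.94, 33.28], [89.79, 88.38], 0.26] [[452.0, 77.0], [452.0, -11.0], [542.0, -11.0], [542.0, 78.0]]
((496.54296875, 33.58338928222656), (86.6265640258789, 90.87857055664062), 99.7905502319336)
slide [[481.38, -207.69], [63.74, 76.73], 75.92] [[436.0, -229.0], [511.0, -248.0], [526.0, -186.0], [452.0, -167.0]]
blue [[481.43, -211.83], [50.68, 45.04], 76.93] [[454.0, -231.0], [498.0, -242.0], [509.0, -192.0], [465.0, -182.0]]
fin@55 [[484.8, -186.07], [44.34, 39.41], 76.93] [[461.0, -203.0], [499.0, -212.0], [509.0, -169.0], [471.0, -160.0]]
face [[490.55, 177.87], [86.82, 96.18], 89.79] [[442.0, 135.0], [538.0, 134.0], [539.0, 221.0], [443.0, 221.0]]
[[ 63.  95.]
 [134.  95.]
 [134. 195.]
 [ 63. 195.]]
```

Call:
jog_arm(targets=[{"xyz": [0.22,0,0.1],"spin": 0},{"xyz": [0.22,0,0.1],"spin": 0},{"xyz": [0.22,0,0.2],"spin": 0},{"xyz": [0.2,0,0.2],"spin": 0},{"xyz": [0,0,0.2],"spin": 0},{"xyz": [0,0,0.25],"spin": 0},{"xyz": [0,0,0.25],"spin": 0},{"xyz": [0,0,0.25],"spin": 0},{"xyz": [0,0,0.15],"spin": 0},{"xyz": [0,0,0.1],"spin": 0}], gripper=100)

```text
time: 2.7
tool_pos: [498.6, -10.9, 74.2]
tcp_rot: [3.141, 0.0, -0.002]
contact_force: [-0.5, 1.8, 0.6]
grip_width: 92.1
finger_force: 0.0
```

Call:
jog_arm(targets=[{"xyz": [0,0,0],"spin": 0},{"xyz": [0,0,0],"spin": 0},{"xyz": [0,0,0],"spin": 0},{"xyz": [0,0,0],"spin": 0},{"xyz": [0,0,0],"spin": 0},{"xyz": [0,0,0],"spin": 0},{"xyz": [0,0,0],"spin": 0},{"xyz": [0,0,0],"spin": 0},{"xyz": [0,0,0],"spin": 0},{"xyz": [0,0,0],"spin": 0}], gripper=0)

```text
time: 3.95
tool_pos: [497.2, -3.1, 74.6]
tcp_rot: [-3.13, 0.003, -0.003]
contact_force: [-0.2, 36.3, 6.5]
grip_width: 13.8
finger_force: 30.0
```

```bash
cat > circ.py <<'E'
from h import *
import sys
# handle start angle, cmd offset; tool yaw 0: tool=(dx,-dy,-dz)
C=np.array([496.7,33.4]);phi0=np.radians(-83.5)
P=lambda a:C+36.2*np.array([np.cos(a),np.sin(a)])
start=np.array([498.5,-10.5])-np.array([-2.,0]) # commanded in handle coordinates
prev=np.round((start-start)/0.8).astype(int)
for k in range(1,31):
    a=phi0-0.2*k; q=np.round((P(a)-start)/0.8).astype(int); d=q-prev; prev=q
    print('{"xyz":[%g,%g,0],"spin":0},'%(d[0]/100,-d[1]/100),end='\n' if k%10==0 else '')
E
python3 circ.py
```

```text
{"xyz":[-0.09,-0.1,0],"spin":0},{"xyz":[-0.09,-0.01,0],"spin":0},{"xyz":[-0.08,-0.04,0],"spin":0},{"xyz":[-0.07,-0.05,0],"spin":0},{"xyz":[-0.07,-0.06,0],"spin":0},{"xyz":[-0.05,-0.08,0],"spin":0},{"xyz":[-0.03,-0.08,0],"spin":0},{"xyz":[-0.02,-0.09,0],"spin":0},{"xyz":[0,-0.09,0],"spin":0},{"xyz":[0.02,-0.09,0],"spin":0},
{"xyz":[0.04,-0.08,0],"spin":0},{"xyz":[0.05,-0.08,0],"spin":0},{"xyz":[0.07,-0.06,0],"spin":0},{"xyz":[0.07,-0.05,0],"spin":0},{"xyz":[0.09,-0.03,0],"spin":0},{"xyz":[0.09,-0.01,0],"spin":0},{"xyz":[0.09,0,0],"spin":0},{"xyz":[0.09,0.03,0],"spin":0},{"xyz":[0.08,0.03,0],"spin":0},{"xyz":[0.07,0.06,0],"spin":0},
{"xyz":[0.06,0.07,0],"spin":0},{"xyz":[0.04,0.07,0],"spin":0},{"xyz":[0.03,0.09,0],"spin":0},{"xyz":[0.01,0.09,0],"spin":0},{"xyz":[0,0.09,0],"spin":0},{"xyz":[-0.03,0.09,0],"spin":0},{"xyz":[-0.04,0.08,0],"spin":0},{"xyz":[-0.05,0.07,0],"spin":0},{"xyz":[-0.07,0.06,0],"spin":0},{"xyz":[-0.08,0.04,0],"spin":0},
```

Call:
jog_arm(targets=[{"xyz": [-0.09,-0.1,0],"spin": 0},{"xyz": [-0.09,-0.01,0],"spin": 0},{"xyz": [-0.08,-0.04,0],"spin": 0},{"xyz": [-0.07,-0.05,0],"spin": 0},{"xyz": [-0.07,-0.06,0],"spin": 0},{"xyz": [-0.05,-0.08,0],"spin": 0},{"xyz": [-0.03,-0.08,0],"spin": 0},{"xyz": [-0.02,-0.09,0],"spin": 0},{"xyz": [0,-0.09,0],"spin": 0},{"xyz": [0.02,-0.09,0],"spin": 0}], gripper=0)

```text
time: 5.2
tool_pos: [461.2, 44.3, 74.9]
tcp_rot: [3.141, -0.002, -0.001]
contact_force: [4.8, -3.5, -3.0]
grip_width: 13.7
finger_force: 30.0
```

Run:
```python
from h import *
c=cal("wrist");im=bot.capture("wrist");cv2.imwrite("pics/w3.png",im);o=bot.get_obs();print(o['time'],o['tool_pos'],o['tcp_rot'],o['contact_force'],o['moment'])
```

```text
5.25 [461.46854438  44.89343195  74.86954993] [ 3.14080616e+00 -2.11202334e-03 -1.24066145e-03] [ 5.46096245 -0.49680607 -3.38364857] [-0.25496475 -0.69840688 -0.00531129]
```

View pics/w3.png

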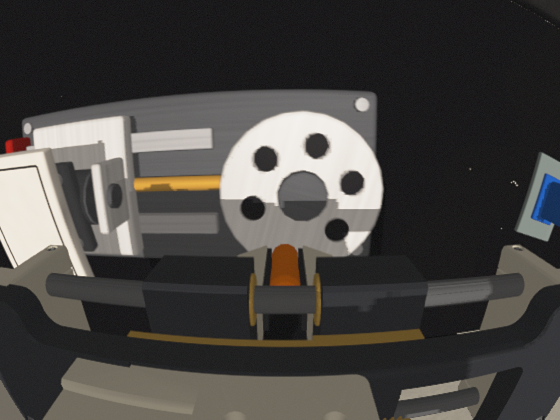

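The handle (285,262) is held between the pads and has gone round to the robot side of the wheel (302,192); forces are small. Carry on.

Call:
jog_arm(targets=[{"xyz": [0.04,-0.08,0],"spin": 0},{"xyz": [0.05,-0.08,0],"spin": 0},{"xyz": [0.07,-0.06,0],"spin": 0},{"xyz": [0.07,-0.05,0],"spin": 0},{"xyz": [0.09,-0.03,0],"spin": 0},{"xyz": [0.09,-0.01,0],"spin": 0},{"xyz": [0.09,0,0],"spin": 0},{"xyz": [0.09,0.03,0],"spin": 0},{"xyz": [0.08,0.03,0],"spin": 0},{"xyz": [0.07,0.06,0],"spin": 0}], gripper=0)

```text
time: 6.5
tool_pos: [520.4, 60.3, 74.8]
tcp_rot: [-3.141, -0.001, -0.001]
contact_force: [0.3, 3.6, 3.6]
grip_width: 13.5
finger_force: 30.0
```

Call:
jog_arm(targets=[{"xyz": [0.06,0.07,0],"spin": 0},{"xyz": [0.04,0.07,0],"spin": 0},{"xyz": [0.03,0.09,0],"spin": 0},{"xyz": [0.01,0.09,0],"spin": 0},{"xyz": [0,0.09,0],"spin": 0},{"xyz": [-0.03,0.09,0],"spin": 0},{"xyz": [0,0,0],"spin": 0},{"xyz": [0,0,0],"spin": 0},{"xyz": [0,0,0],"spin": 0},{"xyz": [0,0,0],"spin": 0}], gripper=0)

```text
time: 7.75
tool_pos: [528.8, 19.7, 74.8]
tcp_rot: [3.141, -0.001, -0.001]
contact_force: [4.7, -3.3, 2.5]
grip_width: 13.7
finger_force: 30.0
```

Call:
jog_arm(targets=[{"xyz": [-0.04,0.08,0],"spin": 0},{"xyz": [-0.05,0.07,0],"spin": 0},{"xyz": [-0.04,0.03,0],"spin": 0},{"xyz": [-0.03,0.03,0],"spin": 0},{"xyz": [-0.02,0.01,0],"spin": 0},{"xyz": [0,0,0],"spin": 0},{"xyz": [0,0,0],"spin": 0},{"xyz": [0,0,0],"spin": 0},{"xyz": [0,0,0],"spin": 0},{"xyz": [0,0,0],"spin": 0}], gripper=0)

```text
time: 9.0
tool_pos: [516.4, 9.4, 74.9]
tcp_rot: [-3.131, -0.006, -0.002]
contact_force: [14.8, 34.2, -3.0]
grip_width: 14.1
finger_force: 30.0
```

Call:
jog_arm(targets=[{"xyz": [0.02,-0.03,0],"spin": 0},{"xyz": [0.01,-0.02,0],"spin": 0},{"xyz": [0,0,0],"spin": 0},{"xyz": [0,0,0],"spin": 0},{"xyz": [0,0,0],"spin": 0},{"xyz": [0,0,0],"spin": 0},{"xyz": [0,0,0],"spin": 0},{"xyz": [0,0,0],"spin": 0},{"xyz": [0,0,0],"spin": 0},{"xyz": [0,0,0],"spin": 0}], gripper=0)

```text
time: 10.25
tool_pos: [516.8, 10.0, 74.9]
tcp_rot: [-3.136, -0.001, -0.002]
contact_force: [6.9, 16.6, 1.7]
grip_width: 13.9
finger_force: 30.0
```

Call:
jog_arm(targets=[{"xyz": [0,0,0],"spin": 0},{"xyz": [0,0,0],"spin": 0},{"xyz": [0,0,0],"spin": 0},{"xyz": [0,0,0],"spin": 0},{"xyz": [0,0,-0.2],"spin": 0},{"xyz": [0,0,-0.3],"spin": 0},{"xyz": [-0.2,0,-0.4],"spin": 0},{"xyz": [-0.4,0,-0.4],"spin": 0},{"xyz": [-0.4,0,-0.4],"spin": 0},{"xyz": [0,0,0],"spin": 0}], gripper=100)

```text
time: 11.5
tool_pos: [436.0, 6.3, 212.9]
tcp_rot: [3.141, -0.004, -0.002]
contact_force: [0.6, 0.6, -0.3]
grip_width: 91.9
finger_force: 0.0
```

Run:
```python
from h import *
o=bot.get_obs();print(o['time'],o['tool_pos'],o['tcp_rot'][2])
c=cal("wrist");im=bot.capture("wrist");cv2.imwrite("pics/w4.png",im);np.savez("w4.npz",eye=c['eye'],R=c['rotation'],f=c['f'],cx=c['cx'],cy=c['cy'])
```

```text
11.5 [435.99292725   6.25238569 212.87404887] -0.001635051758492878
```

View pics/w4.png

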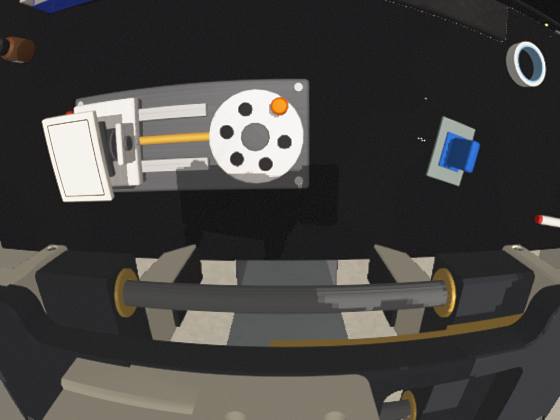

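Wheel with handle at (279,105) clockwise of start, carriage at the red stop (70,113); face corners about (44,120),(98,112),(114,200),(66,202); slide glass centre about (452,152).

```bash
cat > face.py <<'E'
from h import *
def face(im,c,roi):
    H=cv2.cvtColor(im,cv2.COLOR_BGR2HSV); m=np.zeros(im.shape[:2],np.uint8); a,b,x,y=roi
    m[b:y,a:x]=cv2.inRange(H,(0,0,190),(180,60,255))[b:y,a:x]
    cs,h=cv2.findContours(m,cv2.RETR_EXTERNAL,cv2.CHAIN_APPROX_NONE);return max(cs,key=cv2.contourArea),m
E
python3 - <<'E'
from h import *
im=cv2.imread("pics/w4.png");d=np.load("w4.npz");c=dict(eye=d['eye'],rotation=d['R'],f=float(d['f']),cx=float(d['cx']),cy=float(d['cy']))
H=cv2.cvtColor(im,cv2.COLOR_BGR2HSV)
g=cv2.inRange(im,(70,70,70),(255,255,255))|cv2.inRange(H,(95,90,60),(130,255,255));k=np.zeros_like(g);k[100:200,415:490]=g[100:200,415:490]
cs,_=cv2.findContours(k,cv2.RETR_EXTERNAL,cv2.CHAIN_APPROX_NONE);q=max(cs,key=cv2.contourArea)
P=np.array([onz(c,p[0],5,True)[:2] for p in q],np.float32); 
# left edge (away from fin): pixels
rr=cv2.minAreaRect(P);print('slide',rr,cv2.boxPoints(rr).round(1).tolist())
# corners of glass by extremes
a=np.radians(-14.3); U=P@np.array([[np.cos(a),-np.sin(a)],[np.sin(a),np.cos(a)]]); print('u',U[:,0].min(),U[:,0].max(),'v max',U[:,1].max(),U[:,1].min())
vc=U[:,1].max()-25; uc=(U[:,0].min()+U[:,0].max())/2; print('centre',np.array([[np.cos(a),-np.sin(a)],[np.sin(a),np.cos(a)]])@[uc,vc])
b=cv2.inRange(H,(95,120,60),(130,255,255));k[:]=0;k[100:200,415:490]=b[100:200,415:490];cs,_=cv2.findContours(k,cv2.RETR_EXTERNAL,cv2.CHAIN_APPROX_NONE);q=max(cs,key=cv2.contourArea)
P=np.array([onz(c,p[0],55,True)[:2] for p in q]);V=P@np.array([[np.cos(a),-np.sin(a)],[np.sin(a),np.cos(a)]]);print('fin top outer v',V[:,1].min(),'-> centre v',V[:,1].min()+6,'glass v',vc,'u',V[:,0].min(),V[:,0].max(),uc)
hd,_=comps(im,3,20,roi=(260,90,300,120));y,x=np.nonzero(hd);print('handle',onz(c,(x.mean(),y.mean()),106,True))
cv2.imwrite("pics/fc.png",cv2.resize(im[95:215,30:150],None,fx=5,fy=5,interpolation=cv2.INTER_CUBIC))
E
```

```text
slide ((481.5799865722656, -207.87100219726562), (65.84019470214844, 76.67290496826172), 75.83425903320312) [[436.3999938964844, -230.39999389648438], [510.70001220703125, -249.1999969482422], [526.7999877929688, -185.3000030517578], [452.5, -166.60000610351562]]
u 479.6401295953341 556.3399693239912 v max -49.53985994271751 -115.381255485624
centre [ 483.52923482 -200.17332772]
fin top outer v -81.7885935019297 -> centre v -75.7885935019297 glass v -74.53985994271751 u 495.97796750547315 536.2001748373792 517.9900494596627
handle [523.72247075   8.87307217 106.        ]
```

View pics/fc.png

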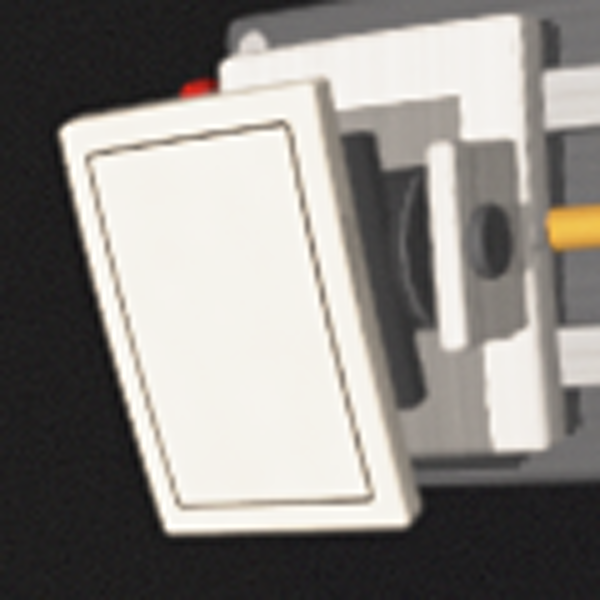

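Crop: the engraved outline's corners are at (89,157),(286,122),(372,496),(181,506), the up-slope side at the top.

```bash
cat > pnp.py <<'E'
from h import *
def pnp(c,px):
    n=[]
    for p in px:
        d=(np.array(p)-[c['cx'],c['cy']])/c['f']; r=np.hypot(*d); n.append(d/r*np.tan(r))
    O=np.array([[39,26,0],[39,-26,0],[-39,-26,0],[-39,26,0]],float)
    for ok in [0]:
        k,rv,tv,e=cv2.solvePnPGeneric(O,np.array(n).reshape(-1,1,2),np.eye(3),None,flags=cv2.SOLVEPNP_IPPE)
        for r,t,ee in zip(rv,tv,e):
            R=c['rotation']@Rotation.from_rotvec(r.ravel()).as_matrix(); print('pos',(c['eye']+c['rotation']@t.ravel()).round(1),'x axis',R[:,0].round(3),'n',R[:,2].round(3),'tilt',round(np.arcsin(R[2,0]),3),'err',ee*c['f'])
E
python3 - <<'E'
from pnp import *
d=np.load("w4.npz");c=dict(eye=d['eye'],rotation=d['R'],f=float(d['f']),cx=float(d['cx']),cy=float(d['cy']))
px=[(30+x/5-.4,95+y/5-.4) for x,y in ((89,157),(286,122),(372,496),(181,506))];pnp(c,px)
e=[onz(c,p,z,True)[:2].round(1).tolist() for p,z in zip(px,(93,93,93,93))];print(e)
# tilt fit with x,y axes known: corner heights such that widths are 52 in y
from scipy.optimize import least_squares
pix=np.array(px)
def proj(X):
    v=(X-c['eye'])@c['rotation'];r=np.arctan2(np.hypot(v[:,0],v[:,1]),v[:,2]);return v[:,:2]/np.hypot(v[:,0],v[:,1])[:,None]*r[:,None]*c['f']+[c['cx'],c['cy']]
O=np.array([[39,26,0],[39,-26,0],[-39,-26,0],[-39,26,0]],float)
f=lambda q:(proj(O@Rotation.from_euler('zy',[0,0]).as_matrix().T@Rotation.from_euler('y',-q[3]).as_matrix().T+q[:3])-pix).ravel()
s=least_squares(f,[496,213,93,.25]);print(s.x,s.fun.round(2))
g=lambda q:f([q[0],q[1],93,q[2]]);s=least_squares(g,[496,213,.25]);print(s.x,s.fun.round(2))
print('to slide');plan([483.3,-200.7,150],-0.247)
E
```

```text
pos [485.4 213.5  93.4] x axis [0.974 0.02  0.226] n [-0.226 -0.002  0.974] tilt 0.228 err [0.02118341]
pos [487.5 211.6  93.4] x axis [ 0.938  0.309 -0.159] n [ 0.34  -0.909  0.241] tilt -0.16 err [2.89240064]
[[523.3, 248.2], [524.3, 194.6], [449.8, 181.4], [448.8, 231.8]]
[4.85502326e+02 2.12220031e+02 9.50739374e+01 2.51598386e-01] [-0.23 -0.41  0.3   0.53  0.06  0.39 -0.2  -0.56]
[4.85341868e+02 2.13726517e+02 2.47485794e-01] [ 0.09 -0.25  0.32  0.76 -0.2   0.18 -0.19 -0.77]
to slide
[0.059, 0.259, 0.077] 0.82
[0.08, 0.253, 0.077] 0.82
[0.1, 0.246, 0.077] 0.82
[0.12, 0.237, 0.077] 0
[0.12, 0.237, 0.077] 0
[0.12, 0.237, 0.077] 0
[0.12, 0.237, 0.077] 0
[0.12, 0.237, 0.077] 0
[0.12, 0.237, 0.077] 0
[0.12, 0.237, 0.077] 0
```

Call:
jog_arm(targets=[{"xyz": [0.06,0.26,0.08],"spin": 0.82},{"xyz": [0.08,0.25,0.08],"spin": 0.82},{"xyz": [0.1,0.25,0.08],"spin": 0.83},{"xyz": [0.12,0.24,0.08],"spin": 0},{"xyz": [0.12,0.24,0.08],"spin": 0},{"xyz": [0.12,0.24,0.08],"spin": 0},{"xyz": [0.12,0.24,0.08],"spin": 0},{"xyz": [0.12,0.24,0.08],"spin": 0},{"xyz": [0.12,0.23,0.08],"spin": 0},{"xyz": [0.12,0.23,0.08],"spin": 0}], gripper=100)

```text
time: 12.8
tool_pos: [483.3, -202.4, 146.2]
tcp_rot: [3.142, 0.0, -0.248]
contact_force: [0.7, -0.6, 0.4]
grip_width: 91.4
finger_force: 0.0
```

Call:
jog_arm(targets=[{"xyz": [0,0,0],"spin": 0},{"xyz": [0,0,0.1],"spin": 0},{"xyz": [0,0,0.2],"spin": 0},{"xyz": [0,0,0.2],"spin": 0},{"xyz": [0,0,0.2],"spin": 0},{"xyz": [0,0,0.2],"spin": 0},{"xyz": [0,0,0.1],"spin": 0},{"xyz": [0,0,0],"spin": 0},{"xyz": [0,0,0],"spin": 0},{"xyz": [0,0,0],"spin": 0}], gripper=100)

```text
time: 14.05
tool_pos: [483.3, -201.3, 67.3]
tcp_rot: [3.141, -0.001, -0.248]
contact_force: [-0.6, -0.3, 0.7]
grip_width: 91.9
finger_force: 0.0
```

Run:
```python
from h import *
o=bot.get_obs();print(o['time']);plan([483.3,-200.7,20],-0.247,1)
```

```text
14.05
[-0.002, -0.007, 0.591] -0.01
```

Call:
jog_arm(targets=[{"xyz": [0,-0.01,0.1],"spin": 0},{"xyz": [0,0,0.15],"spin": 0},{"xyz": [0,0,0.15],"spin": 0},{"xyz": [0,0,0.12],"spin": 0},{"xyz": [0,0,0.06],"spin": 0},{"xyz": [0,0,0],"spin": 0},{"xyz": [0,0,0],"spin": 0},{"xyz": [0,0,0],"spin": 0},{"xyz": [0,0,0],"spin": 0},{"xyz": [0,0,0],"spin": 0}], gripper=60)

```text
time: 15.3
tool_pos: [483.3, -200.4, 20.5]
tcp_rot: [3.141, -0.0, -0.248]
contact_force: [-1.0, 1.4, 0.2]
grip_width: 55.7
finger_force: 0.0
```

Call:
jog_arm(targets=[{"xyz": [0,0,0],"spin": 0},{"xyz": [0,0,0],"spin": 0},{"xyz": [0,0,0],"spin": 0},{"xyz": [0,0,0],"spin": 0},{"xyz": [0,0,0],"spin": 0},{"xyz": [0,0,0],"spin": 0},{"xyz": [0,0,0],"spin": 0},{"xyz": [0,0,0],"spin": 0},{"xyz": [0,0,0],"spin": 0},{"xyz": [0,0,0],"spin": 0}], gripper=0)

```text
time: 16.55
tool_pos: [483.2, -200.4, 20.3]
tcp_rot: [3.142, 0.0, -0.248]
contact_force: [0.1, -0.7, 0.2]
grip_width: 12.1
finger_force: 30.0
```

Call:
jog_arm(targets=[{"xyz": [0,0,-0.05],"spin": 0},{"xyz": [0,0,-0.15],"spin": 0},{"xyz": [0,0,-0.3],"spin": 0},{"xyz": [0,0,-0.4],"spin": 0},{"xyz": [0,0,-0.4],"spin": 0},{"xyz": [0,0,-0.4],"spin": 0},{"xyz": [0,0,-0.4],"spin": 0},{"xyz": [0,0,-0.1],"spin": 0},{"xyz": [0,0,0],"spin": 0},{"xyz": [0,0,0],"spin": 0}], gripper=0)

```text
time: 17.8
tool_pos: [482.5, -200.0, 195.0]
tcp_rot: [-3.141, 0.002, -0.248]
contact_force: [-0.4, -0.3, -1.4]
grip_width: 12.0
finger_force: 30.0
```

Run:
```python
from h import *
o=bot.get_obs();print(o['time'],o['tool_pos']);plan([425,213.5,195],0.0,10)
```

```text
17.8 [ 482.5101826  -199.95218814  194.9905416 ]
[-0.197, -0.483, -0.0] -0.83
[-0.156, -0.498, -0.0] -0.83
[-0.114, -0.509, -0.0] -0.83
[-0.072, -0.517, -0.0] 0
[-0.072, -0.517, -0.0] 0
[-0.072, -0.517, -0.0] 0
[-0.072, -0.517, -0.0] 0
[-0.072, -0.517, -0.0] 0
[-0.072, -0.517, -0.0] 0
[-0.072, -0.517, -0.0] 0
```

Call:
jog_arm(targets=[{"xyz": [-0.2,-0.48,0],"spin": -0.83},{"xyz": [-0.16,-0.5,0],"spin": -0.83},{"xyz": [-0.11,-0.51,0],"spin": -0.82},{"xyz": [-0.07,-0.52,0],"spin": 0},{"xyz": [-0.07,-0.52,0],"spin": 0},{"xyz": [-0.07,-0.52,0],"spin": 0},{"xyz": [-0.07,-0.52,0],"spin": 0},{"xyz": [-0.07,-0.52,0],"spin": 0},{"xyz": [-0.07,-0.52,0],"spin": 0},{"xyz": [-0.07,-0.52,0],"spin": 0}], gripper=0)

```text
time: 19.05
tool_pos: [425.6, 216.1, 195.1]
tcp_rot: [3.141, 0.002, -0.0]
contact_force: [1.1, 0.4, -1.2]
grip_width: 11.8
finger_force: 30.0
```

Call:
jog_arm(targets=[{"xyz": [0,0,0],"spin": 0},{"xyz": [0,0,0],"spin": 0},{"xyz": [0,0,0],"spin": 0},{"xyz": [0,0,0],"spin": 0},{"xyz": [0,0,0],"spin": 0},{"xyz": [0,0,0],"spin": 0},{"xyz": [0,0,0],"spin": 0},{"xyz": [0,0,0],"spin": 0},{"xyz": [0,0,0],"spin": 0},{"xyz": [0,0,0],"spin": 0}], gripper=0)

```text
time: 20.3
tool_pos: [426.5, 215.0, 196.3]
tcp_rot: [3.141, -0.0, -0.0]
contact_force: [0.5, 0.3, -2.0]
grip_width: 12.1
finger_force: 30.0
```

Run:
```python
from h import *
o=bot.get_obs();print(o['time'],o['tool_pos'],o['tcp_rot'])
c=cal("wrist");im=bot.capture("wrist");cv2.imwrite("pics/w5.png",im);np.savez("w5.npz",eye=c['eye'],R=c['rotation'],f=c['f'],cx=c['cx'],cy=c['cy'])
cv2.imwrite("pics/w5c.png",cv2.resize(im[60:310,180:390],None,fx=2.4,fy=2.4,interpolation=cv2.INTER_CUBIC))
```

```text
20.3 [426.49733602 214.98590501 196.28075407] [ 3.14149835e+00 -3.24485130e-05 -1.39756125e-04]
```

View pics/w5c.png

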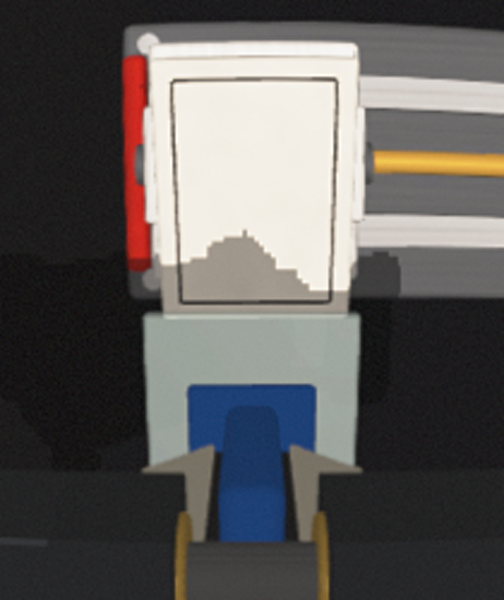

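Crop: outline corners (172,81),(337,79),(331,301),(180,302) on the face; the slide's far glass edge runs from (145,316) to (359,314), held level.

Run:
```python
from pnp import *
d=np.load("w5.npz");c=dict(eye=d['eye'],rotation=d['R'],f=float(d['f']),cx=float(d['cx']),cy=float(d['cy']))
T=lambda x,y:((x+.5)/2.4-.5+180,(y+.5)/2.4-.5+60)
px=[T(*p) for p in ((172,81),(337,79),(331,301),(180,302))];pnp(c,px)
from scipy.optimize import least_squares
def proj(X):
    v=(X-c['eye'])@c['rotation'];h=np.hypot(v[:,0],v[:,1]);r=np.arctan2(h,v[:,2]);return v[:,:2]/h[:,None]*r[:,None]*c['f']+[c['cx'],c['cy']]
O=np.array([[39,26,0],[39,-26,0],[-39,-26,0],[-39,26,0]],float)
f=lambda q:(proj(O@Rotation.from_euler('yz',[-q[3],q[4]]).as_matrix().T+q[:3])-np.array(px)).ravel()
s=least_squares(f,[486,213,93,.25,0]);print(s.x.round(3),s.fun.round(2))
im=cv2.imread("pics/w5.png")
for z in (181,):print([ (onz(c,T(*p),z,True)-[426.5,215,z]).round(2).tolist() for p in ((145,315),(359,313))])
```

```text
pos [485.4 212.2  98.4] x axis [0.963 0.006 0.27 ] n [-0.27  -0.013  0.963] tilt 0.274 err [0.39800579]
pos [489.2 212.3  99.6] x axis [ 0.919  0.003 -0.394] n [0.394 0.022 0.919] tilt -0.405 err [2.048784]
[4.85429e+02 2.12257e+02 9.67860e+01 2.47000e-01 8.00000e-03] [-0.25 -0.3   0.11  0.09 -0.5   0.1   0.63  0.12]
[[37.39, 22.87, 0.0], [37.88, -26.22, 0.0]]
```

Call:
jog_arm(targets=[{"xyz": [0.1,0,0],"spin": 0},{"xyz": [0.2,0.01,0.1],"spin": 0},{"xyz": [0.2,0,0.15],"spin": 0},{"xyz": [0.13,0,0.2],"spin": 0},{"xyz": [0,0,0.2],"spin": 0},{"xyz": [0,0,0.13],"spin": 0},{"xyz": [0,0,0.08],"spin": 0},{"xyz": [0,0,0],"spin": 0},{"xyz": [0,0,0],"spin": 0},{"xyz": [0,0,0],"spin": 0}], gripper=0)

```text
time: 21.6
tool_pos: [477.2, 214.3, 128.0]
tcp_rot: [-3.141, -0.001, -0.0]
contact_force: [0.6, -0.1, -1.5]
grip_width: 11.8
finger_force: 30.0
```

Call:
jog_arm(targets=[{"xyz": [0,0.01,0.02],"spin": 0},{"xyz": [0,0,0.02],"spin": 0},{"xyz": [0,0,0.02],"spin": 0},{"xyz": [0,0,0.02],"spin": 0},{"xyz": [0,0,0.02],"spin": 0},{"xyz": [0,0,0.02],"spin": 0},{"xyz": [0,0,0.01],"spin": 0},{"xyz": [0,0,0],"spin": 0},{"xyz": [0,0,0],"spin": 0},{"xyz": [0,0,0],"spin": 0}], gripper=0)

```text
time: 22.85
tool_pos: [477.2, 213.5, 117.3]
tcp_rot: [-3.141, -0.001, -0.0]
contact_force: [1.7, 0.2, 4.1]
grip_width: 11.5
finger_force: 30.0
```

Run:
```python
from h import *
o=bot.get_obs();print(o['time'],o['tool_pos'],o['contact_force'],o['moment'])
c=cal("wrist");im=bot.capture("wrist");cv2.imwrite("pics/w6.png",im)
cv2.imwrite("pics/w6c.png",cv2.resize(im[100:310,150:420],None,fx=2.8,fy=2.8,interpolation=cv2.INTER_CUBIC))
```

```text
22.85 [477.15485758 213.45868493 117.30141697] [1.70715429 0.18379265 4.12781563] [ 0.05210626 -0.52308671 -0.04057927]
```

View pics/w6c.png

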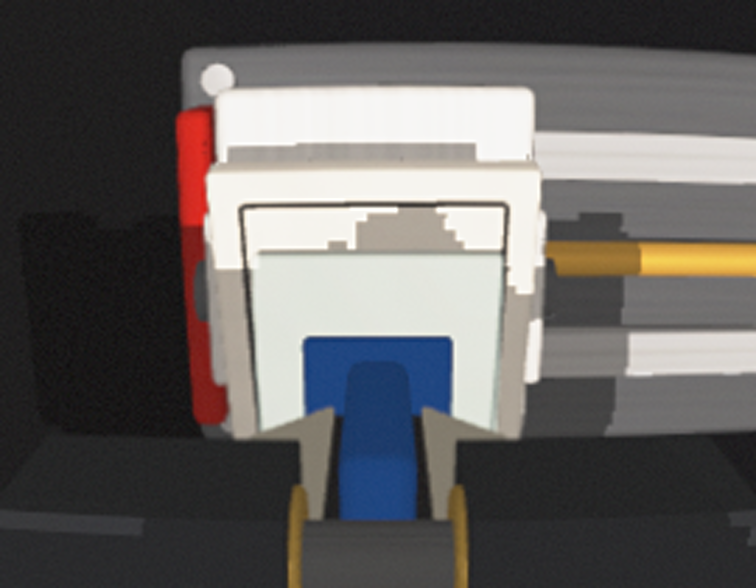

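Crop: slide's far edge (258–505, row 250) lies inside the outline (245–508), about 1 mm off to the right; it has not pivoted yet. I'll shift it, set it down on the face with a loosened grip, and regrip it flush.

Call:
jog_arm(targets=[{"xyz": [0,0,-0.05],"spin": 0},{"xyz": [0,0,-0.06],"spin": 0},{"xyz": [0.05,-0.01,0],"spin": 0},{"xyz": [0.05,0,0],"spin": 0},{"xyz": [0,0,0],"spin": 0},{"xyz": [0,0,0.02],"spin": 0},{"xyz": [0,0,0],"spin": 0},{"xyz": [0,0,0],"spin": 0},{"xyz": [0,0,0],"spin": 0},{"xyz": [0,0,0],"spin": 0}], gripper=0)

```text
time: 24.15
tool_pos: [484.9, 214.1, 124.3]
tcp_rot: [3.141, -0.0, -0.0]
contact_force: [-0.0, 0.2, -0.9]
grip_width: 11.8
finger_force: 30.0
```

Call:
jog_arm(targets=[{"xyz": [0,0,0],"spin": 0},{"xyz": [0,0,0],"spin": 0},{"xyz": [0,0,0],"spin": 0},{"xyz": [0,0,0],"spin": 0},{"xyz": [0,0,0],"spin": 0},{"xyz": [-0.05,0,0.06],"spin": 0},{"xyz": [-0.04,0,0.06],"spin": 0},{"xyz": [0,0,0],"spin": 0},{"xyz": [0,0,0],"spin": 0},{"xyz": [0,0,0],"spin": 0}], gripper=18)

```text
time: 25.4
tool_pos: [477.9, 214.2, 114.8]
tcp_rot: [-3.142, -0.0, -0.0]
contact_force: [0.4, 0.3, 0.1]
grip_width: 16.3
finger_force: 0.0
```

Run:
```python
from h import *
o=bot.get_obs();print(o['time'],o['tool_pos'],o['contact_force'],o['grip_width'])
c=cal("wrist");im=bot.capture("wrist");cv2.imwrite("pics/w7.png",im)
cv2.imwrite("pics/w7c.png",cv2.resize(im[100:310,150:420],None,fx=2.8,fy=2.8,interpolation=cv2.INTER_CUBIC))
```

```text
25.4 [477.91262061 214.17590046 114.81102691] [0.40203131 0.27065571 0.13213046] 16.325978671785155
```

View pics/w7c.png

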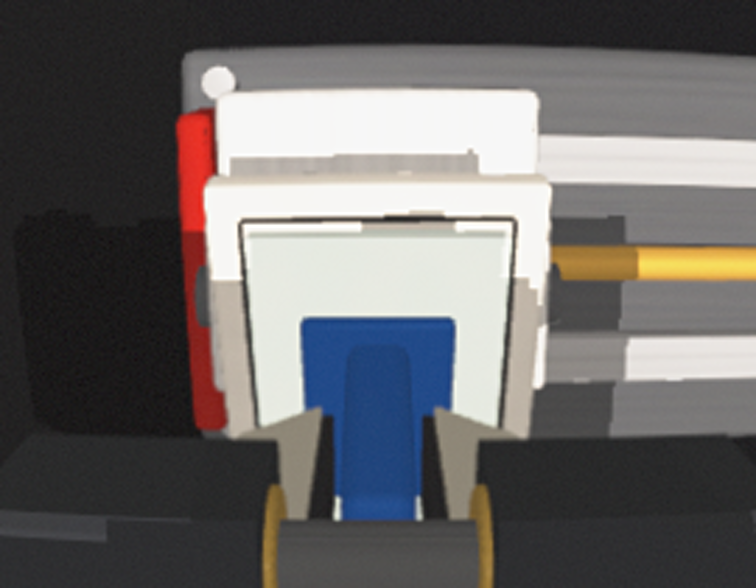

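Crop: slide lies flush on the face; outline far edge at row 220, slide far edge at row 233–238, side gaps about 7 and 4 px.

Run:
```python
from h import *
c=cal("wrist");R=Rotation.from_euler('y',-.25).as_matrix();F=np.array([485.4,213.5,95])
def pr(p):
    v=(R@np.array(p,float)+F-c['eye'])@c['rotation'];h=np.hypot(v[0],v[1]);return (((v[:2]/h*np.arctan2(h,v[2])*c['f']+[c['cx'],c['cy']])-[150,100])*2.8).round(1)
for n,p in (('outline',(39,0,0)),('plate edge',(46,0,0)),('bot 38',(38,0,0)),('top 38',(38,0,5)),('bot 36',(36,0,0)),('top 36',(36,0,5)),('foot far 22 z9',(22,0,9)),('fin far 18 z55',(18,0,55))):print(n,pr(p))
im=cv2.imread('pics/w7.png'); print(im[172:192,300].tolist()); print(im[172:192,230].tolist())
```

```text
outline [371.9 219.4]
plate edge [371.8 185. ]
bot 38 [371.9 224.2]
top 38 [371.7 235.7]
bot 36 [371.9 233.7]
top 36 [371.8 245.4]
foot far 22 z9 [371.8 321.5]
fin far 18 z55 [370.6 503.8]
[[245, 246, 247], [245, 247, 248], [247, 250, 250], [193, 212, 221], [166, 180, 191], [70, 76, 81], [51, 52, 55], [132, 142, 150], [168, 181, 193], [170, 183, 194], [175, 186, 183], [181, 191, 188], [191, 202, 201], [224, 232, 229], [226, 235, 230], [225, 234, 231], [225, 234, 232], [225, 234, 232], [225, 233, 231], [226, 234, 232]]
[[244, 246, 247], [244, 246, 247], [244, 246, 247], [244, 246, 247], [244, 246, 247], [244, 246, 247], [244, 246, 247], [244, 246, 247], [244, 246, 247], [244, 246, 247], [244, 246, 247], [244, 246, 247], [244, 246, 247], [244, 246, 247], [244, 246, 247], [244, 246, 247], [244, 246, 247], [244, 246, 247], [244, 246, 247], [244, 246, 247]]
```

Slide is centred to within about 0.5 mm. Grip it flush, then press 5 mm along the normal.

Call:
jog_arm(targets=[{"xyz": [0,0,0],"spin": 0},{"xyz": [0,0,0],"spin": 0},{"xyz": [0,0,0],"spin": 0},{"xyz": [0,0,0],"spin": 0},{"xyz": [0,0,0],"spin": 0},{"xyz": [0,0,0],"spin": 0},{"xyz": [0,0,0],"spin": 0},{"xyz": [0,0,0],"spin": 0},{"xyz": [0,0,0],"spin": 0},{"xyz": [0,0,0],"spin": 0}], gripper=0)

```text
time: 26.7
tool_pos: [477.7, 214.2, 114.7]
tcp_rot: [3.142, -0.0, -0.0]
contact_force: [-0.1, 0.9, 0.0]
grip_width: 12.2
finger_force: 30.0
```

Call:
jog_arm(targets=[{"xyz": [0.005,0,0.015],"spin": 0},{"xyz": [0.005,0,0.015],"spin": 0},{"xyz": [0.005,0,0.015],"spin": 0},{"xyz": [0,0,0.015],"spin": 0},{"xyz": [0,0,0],"spin": 0},{"xyz": [0,0,0],"spin": 0},{"xyz": [0,0,0],"spin": 0},{"xyz": [0,0,0],"spin": 0},{"xyz": [0,0,0],"spin": 0},{"xyz": [0,0,0],"spin": 0}], gripper=0)

```text
time: 27.95
tool_pos: [478.9, 214.2, 109.9]
tcp_rot: [3.142, -0.0, -0.0]
contact_force: [-1.9, 0.2, 3.7]
grip_width: 11.7
finger_force: 30.0
```

Run:
```python
from h import *
for i in range(1):
    o=bot.get_obs();print(o['time'],o['tool_pos'],o['contact_force'],o['grip_width'])
im=bot.capture("wrist");cv2.imwrite("pics/w8.png",im)
cv2.imwrite("pics/w8c.png",cv2.resize(im[100:310,150:420],None,fx=2.8,fy=2.8,interpolation=cv2.INTER_CUBIC))
F=[]
for i in range(6):bot.capture("top");F.append(bot.get_obs()['contact_force'])
print(np.mean(F,0),bot.get_obs()['tool_pos'])
```

```text
27.95 [478.90597166 214.17810336 109.88632089] [-1.94623149  0.20662742  3.71742464] 11.74649003010324
[-1.94100193 -0.12089052  4.28128136] [478.89388787 214.13382269 109.87880312]
```

View pics/w8c.png

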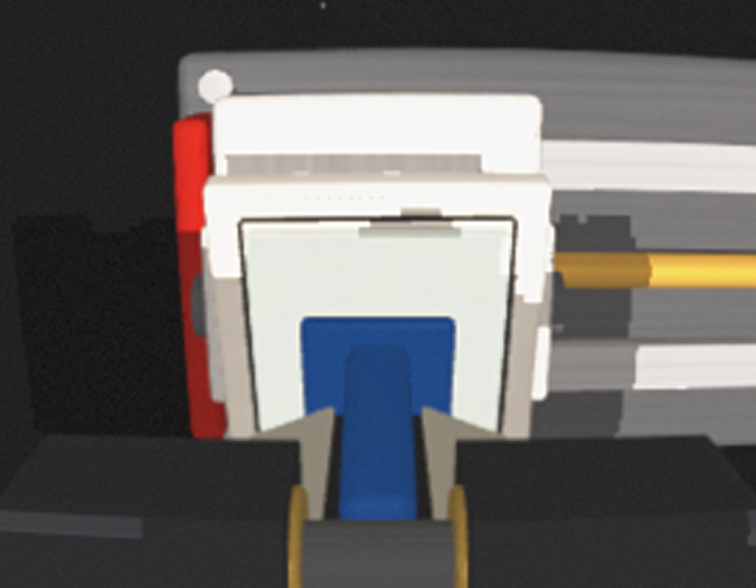

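The slide sits flush inside the outline, with its far edge at row 233 and the outline at row 219, unchanged from before pressing. The face has given about 5 mm. Handing in.

```bash
python3 -c "
from plant import bot
print(bot.close_job())"
```

```text
the job is handed in; nothing more can be done
None
```

The job is handed in: the handwheel was turned clockwise until the carriage reached the red stop and then let go, and the slide is still held flush inside the outline with the white face pressed in about 5 mm. The bottle, tape roll and marker were not touched.

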